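# Snap the guard cap onto the carving stand's stud

### The arm

A 6-joint arm with a two-finger parallel gripper is mounted at the origin on a cart in front of the work surface, level with it; the furniture and walls round the work are solid. World frame = base frame: x ahead of the robot, y to its left, z up, the work surface at z = 0. Lengths are in m, angles in rad, forces in N, time in s.
With the tool pointing down it reaches from about 0.3 to 0.85 m from the base axis. Payload 5.4 kg.
Tool frame: the origin (TCP) lies midway between the tips of the shut fingers; the grasp point (between the pads) lies 19 mm behind it; x points along the fingers, y is the direction in which the jaws open and shut, and the axes are right-handed (so a half turn about x gives the same grasp; the last joint's range is limited). The gripper opens to 85 mm and grips with 20 to 120 N. Pads are 22 mm wide; open, the fingers measure 114 mm over their backs; the gripper's body (76 mm by 85 mm) begins 54 mm behind the grasp point. The pads swing forward as they close: fully open they stand 13 mm farther back than shut.
Start: joints at [1.112, 0.158, 1.597, -0, 1.386, -0.21], TCP at [0.142, 0.557, 0.231] pointing down, gripper open.
Joint ranges: [-2.91, 2.91], [-0.94, 2.29], [0.18, 2.7], [-1.29, 4.43], [0.17, 2.64], [-3, 3]. Speed limits (rad/s): [2.57, 2.57, 3.14, 3.14, 3.14, 3.14].

### API

Orientations are given as a unit quaternion [x, y, z, w].
In Python, from bench import manip gives the robot as it stands.
- The arm moves only by the tool arm_command, never from a script. Its argument "rows" is a list of rows, each an object of numbers: "tx", "ty", "tz": the shift along the tool's x, y, z in m; "wx", "wy", "wz": the turn, a rotation vector about the tool's x, y, z in rad; "gripper": the closure, from -1 (fully open) to 1 (shut). A call has 1 to 20 rows; each row is the pose to reach, as a shift and turn from the pose commanded when the call began, along the tool's axes at that moment; what a row does not reach only later rows make up. A row lasts 1/10 s, in which the tool goes at most 50 mm and 8.59 degrees, less where a joint would pass 70% of its speed; a pose out of reach is approached as far as the arm can. A call with a gripper value outside its range is refused whole. The fingers move at their own pace and stop on an object; the grip force is fixed at half the most. Time passes only in rows, so rows that repeat a pose let the fingers close. It gives the time, the measured TCP pose, the force and the opening at its end, in the units of the state.
- manip.get_obs(): the state, without advancing time (a new reading comes with each control period).
- manip.snapshot(name): name is "scene" or "top" or "wrist"; returns a dict with "color" (480x640x3 uint8, blue, green, red), "camera_matrix" (3x3 intrinsics, pixels), "R" (3x3) and "t" (3): a world point X has camera coordinates R X + t. Camera axes: x right, y down, z forward; pixel columns grow to the right and rows downward; lengths in m; the calibration is good to about 2 mm. The wrist camera is an equidistant fisheye: a pixel r from the principal point sees the ray r / f radians off the axis. A picture is of the moment at which its call begins. There is no depth.
- manip.sign_off(): hands the job in, once; it reports no verdict.
The state is a dict: "time": time; "joint_positions": joint angles; "joint_velocities": joint speeds; "effort": joint torques, N m; "tcp_pos": TCP position; "orientation": TCP orientation; "force": force on the tool from outside, world axes, zero at the start; "torque": the same for the moment, N m; "grip_width": opening from 0.0 (shut) to 1.0 (fully open).
Only numpy, scipy, OpenCV 4.12 (cv2) and the standard library are available. Lean on these libraries where they do the work, as an engineer would, in place of code of your own. Each camera call takes 0.05 s, during which the arm holds its last target.

### The job

The whetstone lies across the carving stand, over its steel stud: lift it off and lay it flat on the bench clear of the stand, without dropping it, since it is brittle. Then take the wooden guard cap and press it down over the stud until it clicks past the catch balls and sits fully home on the steel flange. Finish with the cap still held between the fingers and firmly pressed down, and leave the other things on the bench where they are.

Things in the scene. Friction and masses are not known exactly. Their poses are not given: they have to be found in the camera images.
- stand: Carving stand, fixed on the bench: wooden plank 104 (x) x 168 (y) x 18 mm, two upright wooden cheeks along its x at y = -66 and +66 mm (18 mm thick, 92 long, tops 68 mm above the bench; 114 mm free between them, open at both x ends), a steel stud in the middle. Origin: centre of the underside, on the bench; z up. A strip of bench 0.50 m ahead of the robot and 0.235 m to its right is free.
- stud_seat (a point): Top of the round steel flange (48 mm diameter, 22 mm above the bench) on the stud's axis: the cap's mouth rests here when home. The stud is 17 mm thick and rises 36 mm above this point, its top 12 mm tapering. Four sprung catch balls, 10.7 mm above this point, reach 25 mm across: the cap's lip meets them 15 mm above home. Axes as the stand's.
- cap: Pale turned wooden guard cap, mouth down: 58 mm tall, 34 mm diameter, 41 mm over its lowest 9 mm; 60 g. Inside the mouth a lip 21 mm wide and 6 mm high, above it a 26 mm bore to 41 mm deep. Its turn about the axis is free. Origin: centre of the mouth, on the underside; z up. It stands in one of three places right of the stand (egg cup and tape measure in the others).
- cap_grip (a point): On the cap's axis 44 mm above its mouth, at the height to grip (plain 34 mm cylinder). Pushing the cap past the balls takes about 8 to 15 N, most at 12 to 15 mm above home; then the push needed drops away, and in the last 7 mm the balls spring out above the lip and draw the cap down (the click). It then rests hard on the flange; keep up a push of 10 to 20 N there.
- whetstone: Whetstone: dark grey stone 46 (x) x 136 (y) x 16 mm on a wooden tray 60 x 150 x 14 mm, 30 mm high in all, about 0.3 kg. Starts lying across both cheeks' tops, 68 mm above the bench. Origin: centre of the tray's underside; y along its length, z up. Grip it across the stone (46 mm) or the tray (60 mm).
- egg_cup: Turned reddish wooden egg cup, 48 mm diameter, 57 mm tall, upright; a bystander. Origin: centre of its underside.
- tape_measure: Black pocket tape measure lying on its side, 48 x 85 x 40 mm; a bystander. Origin: centre of its underside.
- masking_tape: Roll of masking tape lying flat, 87 mm diameter, 24 mm high; a bystander. Origin: centre of its underside.

How it is judged:
On the way, in this order (a step that is already met when the one before it is completed fails the run):
1. the whetstone lies flat on the bench, let go and clear of the stand (height (world z) of whetstone below 0.008 m and angle between whetstone's own z axis and vertical below 0.12 rad and contact force between whetstone and stand below 0.1 N and contact force between whetstone and the fingers below 0.1 N and linear speed of whetstone below 0.03 m/s), for 0.2 s.
2. the cap is past the click and home on the flange (z of cap in the frame of stud_seat below 0.002 m and horizontal distance between cap and stud_seat below 0.004 m and angle between the z axis of cap and the z axis of stand, either way round below 0.08 rad and z of cap_grip in the frame of stud_seat above 0.03 m), for 0.2 s.
At the end, for the whole second after the job is handed in: Cap home on the stud (2 mm in height, 4 mm sideways, 0.08 rad upright), still held between the fingers (grasp point within 26 mm of the grip point) and pressing on the stand with over 4 N; whetstone flat on the bench (underside below 8 mm, 0.12 rad), still, touching neither stand nor fingers (all of step 1 and all of step 2 and contact force between cap and stand above 4 N and contact force between the fingers and cap above 3 N and distance between the grasp point and cap_grip below 0.026 m and linear speed of cap below 0.02 m/s); the arm keeps its last pose, push and grip.
It fails at once if the whetstone is dropped: it falls faster than 0.7 m/s close to the bench (linear speed of whetstone above 0.7 m/s and height (world z) of whetstone below 0.03 m).
It fails at once if a bystander (egg cup, tape measure, masking tape) is moved more than 30 mm (distance of any of egg_cup, tape_measure, masking_tape from where it was at the start of the episode above 0.03 m).
It also fails if it takes over 51 s, if anything falls off the work surface, if the arm or the gripper's body presses on something with over 40 N, if the wrist force passes 120 N, or if a joint passes its speed limit or range.

## Working session

There is one attempt and no reset: what is moved stays moved. The work goes in short steps, Python scripts to look and compute and a tool call to move; the robot and the scene stay as the last step left them, time stands still between calls to the robot, and variables do not carry over. Pictures are saved under pics/ and viewed, and the job is handed in when it is done.

Besides the shell and the picture viewer there is one more tool, called as name(argument=value, ...), one argument or row to a line, values as JSON. arm_command: Moves the arm, as the interface text tells. Its arguments: {"type":"object","properties":{"rows":{"type":"array","items":{"type":"object","properties":{"tx":{"type":"number"},"ty":{"type":"number"},"tz":{"type":"number"},"wx":{"type":"number"},"wy":{"type":"number"},"wz":{"type":"number"},"gripper":{"type":"number"}}}}},"required":["rows"]}

```bash
mkdir -p pics; python3 - <<'E'
from bench import manip
import cv2,json,numpy as np
o=manip.get_obs();print(o)
for n in ["scene","top","wrist"]:
    s=manip.snapshot(n);cv2.imwrite(f"pics/{n}0.png",s["color"]);print(n,s["camera_matrix"],s["R"],s["t"])
    np.savez(f"pics/{n}0.npz",K=s["camera_matrix"],R=s["R"],t=s["t"])
E
```

```text
{'time': 0.0, 'joint_positions': array([ 1.11193030e+00,  1.59058407e-01,  1.59824966e+00, -2.54043598e-05,
        1.38618562e+00, -2.10083024e-01]), 'joint_velocities': array([ 0.00127681,  0.00102688,  0.00114614, -0.00012656, -0.00066779,
       -0.00063727]), 'effort': array([-3.47292998e-04, -3.95995367e+01, -3.31430769e+01, -1.16433202e-04,
        8.24374758e-03,  1.99048618e-07]), 'tcp_pos': array([0.14132387, 0.55673828, 0.23030291]), 'orientation': array([ 0.08709197,  0.7018554 , -0.0883675 ,  0.7014308 ]), 'force': array([-0.66920313,  0.002274  ,  0.24361307]), 'torque': array([-0.02025913,  0.03943407,  0.02599388]), 'grip_width': 1.001678419396535}
scene [[612.01156202   0.         326.84040587]
 [  0.         612.01156202 234.90460509]
 [  0.           0.           1.        ]] [[ 0.88497996 -0.46555795  0.00813986]
 [-0.25797842 -0.50479486 -0.82378959]
 [ 0.38763076  0.72693737 -0.56683724]] [-0.58429912  0.08995229  1.07373873]
top [[508.42303896   0.         314.30033341]
 [  0.         508.42303896 236.43387001]
 [  0.           0.           1.        ]] [[ 0.0149736  -0.99937438  0.0320413 ]
 [-0.98213281 -0.02071221 -0.18704586]
 [ 0.18759249 -0.02866806 -0.9818285 ]] [-0.25156692  0.5443189   0.87448128]
wrist [[371.64829954   0.         312.04203206]
 [  0.         371.64829954 240.01174044]
 [  0.           0.           1.        ]] [[ 0.24528492  0.969449   -0.00198434]
 [ 0.91951845 -0.23200234  0.31727077]
 [ 0.30711746 -0.07964638 -0.94833292]] [-0.57430396 -0.04077291  0.38070289]
```

View pics/scene0.png

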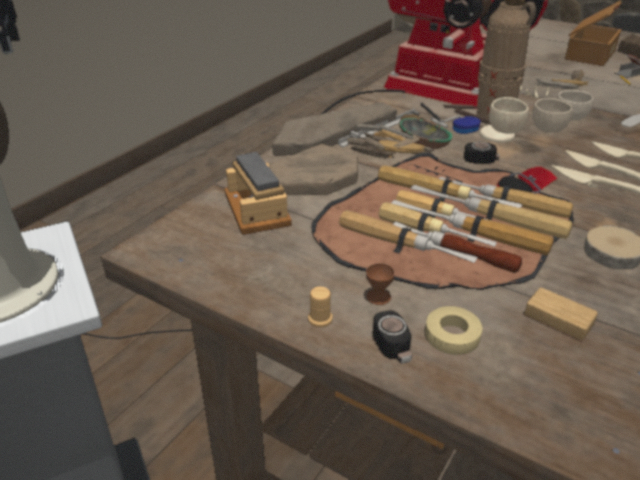

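View pics/top0.png

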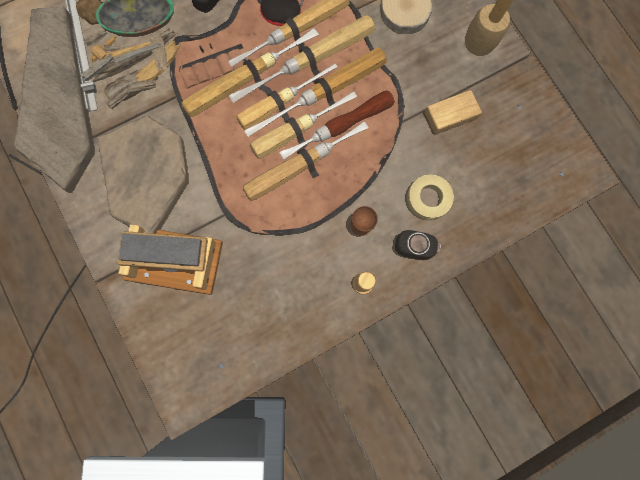

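View pics/wrist0.png

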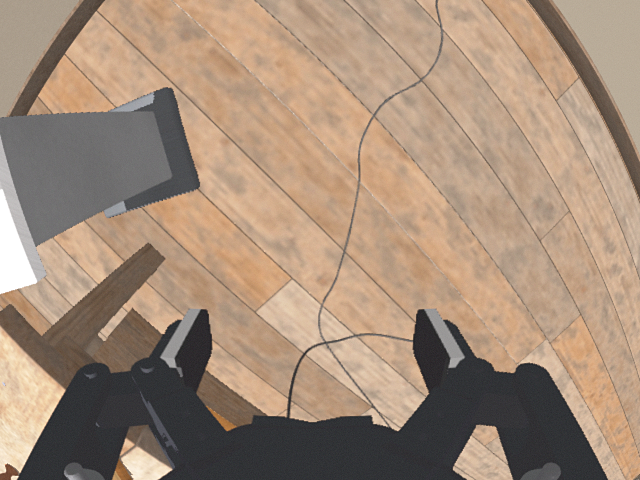

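The scene view shows the stand near (260,195), the cap at (320,305), the egg cup at (379,283), the tape measure at (392,335) and the masking tape at (454,328). In the top view the stand is at (175,262) and the cap at (365,282). I'll zoom in to get the corners.

```bash
python3 - <<'E'
import cv2
t=cv2.imread("pics/top0.png");s=cv2.imread("pics/scene0.png")
cv2.imwrite("pics/tz.png",cv2.resize(t[220:305,105:235],None,fx=6,fy=6,interpolation=cv2.INTER_CUBIC))
cv2.imwrite("pics/sz.png",cv2.resize(s[140:240,210:310],None,fx=6,fy=6,interpolation=cv2.INTER_CUBIC))
E
```

```text
(no output)
```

View pics/tz.png

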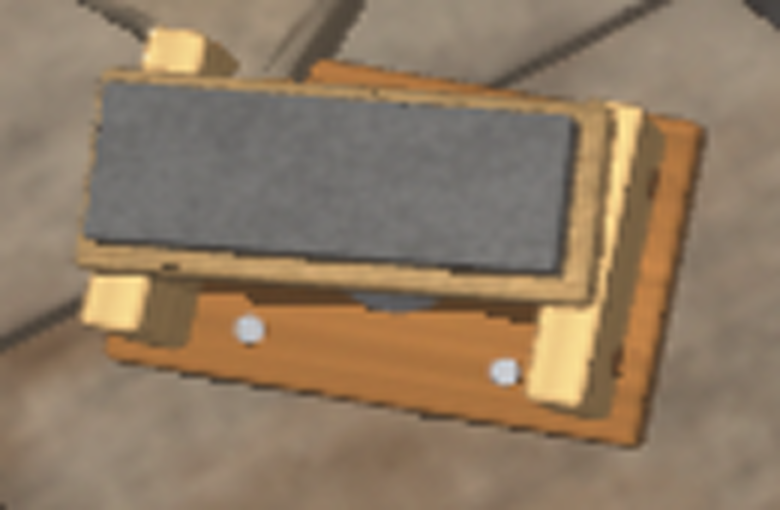

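View pics/sz.png

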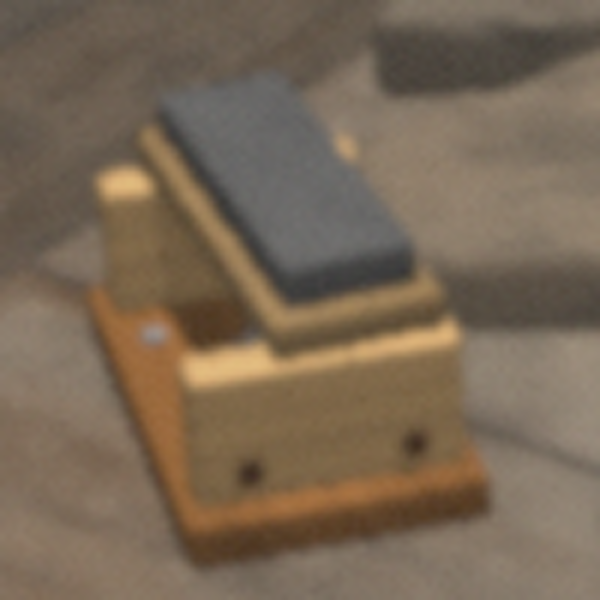

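```bash
cat > h.py <<'E'
import numpy as np,cv2
from scipy.optimize import least_squares
def load(n):
    d=np.load(n);return d["K"],d["R"],d["t"]
def proj(P,c):
    K,R,t=c;q=np.atleast_2d(P)@R.T+t;q=q@K.T;return q[:,:2]/q[:,2:]
def pose(p,M):
    c,s=np.cos(p[2]),np.sin(p[2]);M=np.asarray(M,float)
    return np.c_[p[0]+c*M[:,0]-s*M[:,1],p[1]+s*M[:,0]+c*M[:,1],M[:,2]]
def unz(u,o,f=6): return (np.asarray(u,float)+.5)/f-.5+np.array(o)
E
python3 - <<'E'
from h import *
T=load("pics/top0.npz");S=load("pics/scene0.npz")
def fit(top,sc,p0):
    a=np.array(top,float);b=np.array(sc,float).reshape(-1,5)
    ua=unz(a[:,:2],(105,220));ub=unz(b[:,:2],(210,140))
    def r(p):
        return np.r_[(proj(pose(p,a[:,2:]/1000),T)-ua).ravel(),(proj(pose(p,b[:,2:]/1000),S)-ub).ravel()]
    s=least_squares(r,p0,loss="soft_l1");print(s.x);print(r(s.x).reshape(-1,2).round(1).tolist());return s.x
st=fit([(529,400,-46,-57,68),(583,406,-46,-75,68),(82,322,-46,75,68),(142,330,-46,57,68),(150,30,46,75,68),(645,108,46,-75,68),(640,445,-52,-84,0),(705,125,52,-84,18)],
 [(183,384,-46,-75,68),(180,360,-46,-57,68),(460,335,46,-75,68),(205,562,-52,-84,0),(490,510,52,-84,0),(90,292,-52,84,18),(95,178,-46,75,68)],[.4,.25,0])
w=fit([(103,82,23,68,98),(574,118,23,-68,98),(558,272,-23,-68,98),(85,238,-23,68,98),(605,103,30,-75,82),(590,302,-30,-75,82),(78,265,-30,75,82)],
 [(270,330,-30,-75,82),(450,305,30,-75,82),(290,275,-23,-68,98),(412,245,23,-68,98),(160,97,-23,68,98)],[.4,.25,0])
t=cv2.imread("pics/top0.png");s=cv2.imread("pics/scene0.png")
cv2.imwrite("pics/tc.png",cv2.resize(t[170:310,335:465],None,fx=4,fy=4,interpolation=cv2.INTER_CUBIC))
cv2.imwrite("pics/sc.png",cv2.resize(s[255:365,290:490],None,fx=4,fy=4,interpolation=cv2.INTER_CUBIC))
E
```

```text
[ 0.50685912  0.02252629 -0.14783283]
[[-1.1, -0.1], [-0.0, 0.5], [-0.7, 0.5], [-0.6, 0.8], [0.0, -1.3], [0.1, -0.5], [1.2, 1.1], [-0.2, -0.7], [1.3, 0.3], [-0.2, -0.3], [1.2, 0.7], [-1.9, 2.8], [1.2, 2.2], [-0.5, -0.7], [0.2, -0.7]]
[ 0.51315463  0.02515865 -0.05660655]
[[0.0, -0.4], [0.5, -0.4], [0.1, 0.2], [-0.8, -0.1], [1.4, 0.1], [0.1, 0.7], [-1.1, 0.4], [0.9, 0.4], [-0.0, -1.8], [-0.7, -0.1], [1.4, 0.2], [-0.5, -0.3]]
```

View pics/tc.png

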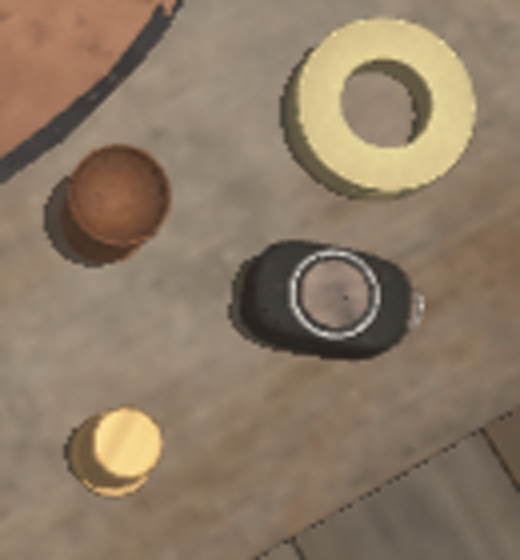

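View pics/sc.png

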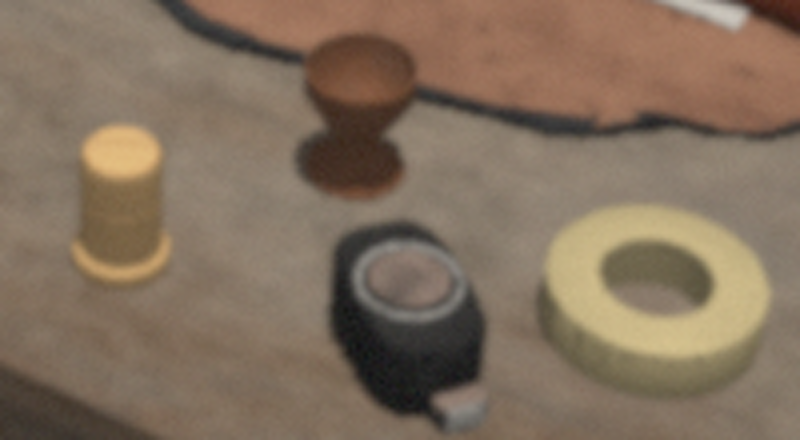

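```bash
python3 - <<'E'
from h import *
T=load("pics/top0.npz");S=load("pics/scene0.npz")
for n,a,b,z in [("cap",(128,443),(121,152),.058),("egg",(118,195),(360,62),.057),("tape",(337,294),(410,281),.04),("mask",(387,104),(657,283),.024)]:
    ua=unz(a,(335,170),4);ub=unz(b,(290,255),4)
    for cc,u in((T,ua),(S,ub)):
        print(n,least_squares(lambda p:(proj([p[0],p[1],z],cc)-u).ravel(),[.5,-.2]).x.round(4))
E
```

```text
cap [ 0.4697 -0.3371]
cap [ 0.469  -0.3386]
egg [ 0.5843 -0.3331]
egg [ 0.5856 -0.3313]
tape [ 0.5431 -0.4378]
tape [ 0.5426 -0.4388]
mask [ 0.64   -0.4682]
mask [ 0.6391 -0.4704]
```

```bash
cat >> h.py <<'E'
from scipy.spatial.transform import Rotation as Ro
from bench import manip
def goal(p,yaw,tilt=None):
    # tool x down, tool y = sign*(cos yaw, sin yaw)
    o=manip.get_obs();R0=Ro.from_quat(o["orientation"])
    for s in (1,-1):
        y=s*np.array([np.cos(yaw),np.sin(yaw),0]);x=np.array([0,0,-1.]);z=np.cross(x,y)
        Rg=Ro.from_matrix(np.c_[x,y,z])
        print(s,"shift",R0.inv().apply(np.array(p)-o["tcp_pos"]).round(4),"rot",(R0.inv()*Rg).as_rotvec().round(4))
def st():
    o=manip.get_obs();print("t",round(o["time"],2),"tcp",o["tcp_pos"].round(4),"F",o["force"].round(2),"w",round(o["grip_width"],3),"q",o["joint_positions"].round(2));print(Ro.from_quat(o["orientation"]).as_matrix().round(4))
E
python3 - <<'E'
from h import *
st()
goal([.513,.025,.23],-.0566)
T=load("pics/top0.npz");print(proj([[.47,-.12,0],[.53,-.12,0],[.53,-.275,0],[.47,-.275,0]],T))
E
```

```text
t 0.15 tcp [0.1414 0.5569 0.2305] F [-0.63  0.04 -0.12] w 1.003 q [ 1.11  0.16  1.6   0.    1.39 -0.21]
[[-7.000e-04  2.463e-01  9.692e-01]
 [-1.400e-03  9.692e-01 -2.463e-01]
 [-1.000e+00 -1.500e-03 -3.000e-04]]
1 shift [ 0.001  -0.424   0.4911] rot [1.3786e+00 7.0000e-04 1.5000e-03]
-1 shift [ 0.001  -0.424   0.4911] rot [-1.763e+00 -1.500e-03  8.000e-04]
[[248.7249141  281.27300294]
 [249.94747328 250.10180827]
 [330.45583323 251.70246127]
 [330.17254955 282.74950306]]
```

arm_command(
  rows=[
    {"tx": 0, "ty": -0.21, "tz": 0.24, "wx": 0.7, "wy": 0, "wz": 0.001, "gripper": -1},
    {"tx": 0, "ty": -0.21, "tz": 0.24, "wx": 0.7, "wy": 0, "wz": 0.001, "gripper": -1},
    {"tx": 0, "ty": -0.21, "tz": 0.24, "wx": 0.7, "wy": 0, "wz": 0.001, "gripper": -1},
    {"tx": 0, "ty": -0.21, "tz": 0.24, "wx": 0.7, "wy": 0, "wz": 0.001, "gripper": -1},
    {"tx": 0, "ty": -0.21, "tz": 0.24, "wx": 0.7, "wy": 0, "wz": 0.001, "gripper": -1},
    {"tx": 0, "ty": -0.21, "tz": 0.24, "wx": 0.7, "wy": 0, "wz": 0.001, "gripper": -1},
    {"tx": 0.001, "ty": -0.424, "tz": 0.491, "wx": 1.3786, "wy": 0.0007, "wz": 0.0015, "gripper": -1},
    {"tx": 0.001, "ty": -0.424, "tz": 0.491, "wx": 1.3786, "wy": 0.0007, "wz": 0.0015, "gripper": -1},
    {"tx": 0.001, "ty": -0.424, "tz": 0.491, "wx": 1.3786, "wy": 0.0007, "wz": 0.0015, "gripper": -1},
    {"tx": 0.001, "ty": -0.424, "tz": 0.491, "wx": 1.3786, "wy": 0.0007, "wz": 0.0015, "gripper": -1},
    {"tx": 0.001, "ty": -0.424, "tz": 0.491, "wx": 1.3786, "wy": 0.0007, "wz": 0.0015, "gripper": -1},
    {"tx": 0.001, "ty": -0.424, "tz": 0.491, "wx": 1.3786, "wy": 0.0007, "wz": 0.0015, "gripper": -1},
    {"tx": 0.001, "ty": -0.424, "tz": 0.491, "wx": 1.3786, "wy": 0.0007, "wz": 0.0015, "gripper": -1},
    {"tx": 0.001, "ty": -0.424, "tz": 0.491, "wx": 1.3786, "wy": 0.0007, "wz": 0.0015, "gripper": -1},
    {"tx": 0.001, "ty": -0.424, "tz": 0.491, "wx": 1.3786, "wy": 0.0007, "wz": 0.0015, "gripper": -1},
    {"tx": 0.001, "ty": -0.424, "tz": 0.491, "wx": 1.3786, "wy": 0.0007, "wz": 0.0015, "gripper": -1},
    {"tx": 0.001, "ty": -0.424, "tz": 0.491, "wx": 1.3786, "wy": 0.0007, "wz": 0.0015, "gripper": -1},
    {"tx": 0.001, "ty": -0.424, "tz": 0.491, "wx": 1.3786, "wy": 0.0007, "wz": 0.0015, "gripper": -1},
  ],
)

```text
time: 1.95
tcp_pos: [0.5126, 0.0265, 0.2304]
orientation: [0.514, 0.486, -0.513, 0.486]
force: [0.9, 0.3, -0.5]
grip_width: 1.001
```

```bash
python3 - <<'E'
from h import *
st()
s=manip.snapshot("wrist");cv2.imwrite("pics/wrist1.png",s["color"]);np.savez("pics/wrist1.npz",K=s["camera_matrix"],R=s["R"],t=s["t"])
goal([.513,.025,.082],-.0566)
E
```

```text
t 1.95 tcp [0.5126 0.0265 0.2304] F [ 0.88  0.29 -0.55] w 1.001 q [-0.19 -0.    1.77  0.    1.37 -0.13]
[[ 9.000e-04  9.985e-01 -5.490e-02]
 [ 1.400e-03 -5.490e-02 -9.985e-01]
 [-1.000e+00  8.000e-04 -1.400e-03]]
1 shift [0.1484 0.0002 0.0015] rot [ 0.0016 -0.0014 -0.0009]
-1 shift [0.1484 0.0002 0.0015] rot [-3.14e+00  1.40e-03 -2.20e-03]
```

View pics/wrist1.png

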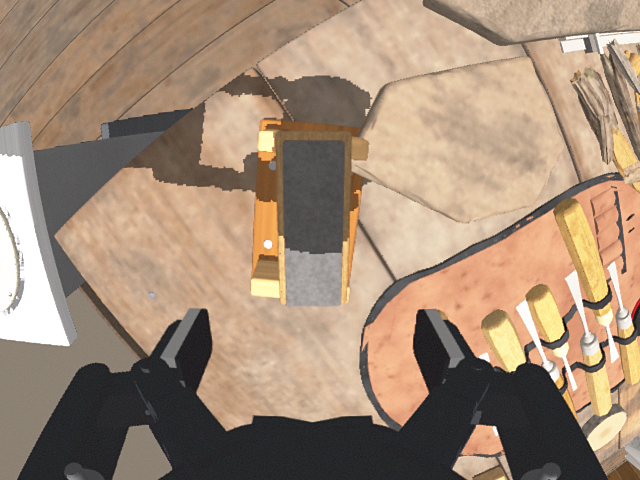

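The wrist view shows the stone at about (285-343, 140-303), between the pads, with the stand's cheeks beyond both of its ends. I'll overlay the fitted models to check.

```bash
cat >> h.py <<'E'
def fproj(P,c):
    K,R,t=c;q=np.atleast_2d(np.asarray(P,float))@R.T+t
    th=np.arctan2(np.hypot(q[:,0],q[:,1]),q[:,2]);ph=np.arctan2(q[:,1],q[:,0])
    return np.c_[K[0,2]+K[0,0]*th*np.cos(ph),K[1,2]+K[1,1]*th*np.sin(ph)]
def rect(hx,hy,z,cx=0,cy=0): return [(cx+a*hx,cy+b*hy,z) for a,b in((1,1),(1,-1),(-1,-1),(-1,1))]
E
cat > ov.py <<'E'
from h import *
import sys
def overlay(name,items,crop,f,out):
    im=cv2.imread(f"pics/{name}.png");c=load(f"pics/{name}.npz");x0,y0,x1,y1=crop
    pf=fproj if name.startswith("wrist") else proj
    z=cv2.resize(im[y0:y1,x0:x1],None,fx=f,fy=f,interpolation=cv2.INTER_CUBIC)
    for P,col in items:
        n=len(P);P=np.array(P,float);Q=np.vstack([np.linspace(P[i],P[(i+1)%n],8) for i in range(n)])
        u=((pf(Q,c)-[x0,y0]+.5)*f-.5).round().astype(int)
        cv2.polylines(z,[u.reshape(-1,1,2)],True,col,1,cv2.LINE_AA)
    cv2.imwrite(out,z)
def standitems(p):
    m=lambda L:pose(p,np.array(L)/1000)
    return [(m(rect(52,84,18)),(0,0,255)),(m(rect(46,9,68,0,66)),(0,255,0)),(m(rect(46,9,68,0,-66)),(0,255,0))]
def stoneitems(p,h=0):
    m=lambda L:pose(p,np.array(L)/1000)
    return [(m(rect(23,68,h+30)),(255,0,0)),(m(rect(30,75,h+14)),(255,255,0))]
E
python3 - <<'E'
from ov import *
I=standitems([.50686,.02253,-.1478])+stoneitems([.51315,.02516,-.0566],68)
overlay("wrist1",I,(230,100,390,320),2.7,"pics/o1.png")
overlay("top0",I,(105,220,235,305),5,"pics/o2.png")
a=cv2.imread("pics/o1.png");b=cv2.imread("pics/o2.png")
h=max(a.shape[0],b.shape[0]);pad=lambda i:cv2.copyMakeBorder(i,0,h-i.shape[0],0,0,cv2.BORDER_CONSTANT)
cc=np.hstack([pad(a),pad(b)]);cv2.imwrite("pics/o12.png",cv2.resize(cc,None,fx=.73,fy=.73));print(cc.shape)
cv2.imwrite("pics/o1b.png",a)
E
```

```text
(594, 1082, 3)
```

View pics/o1.png

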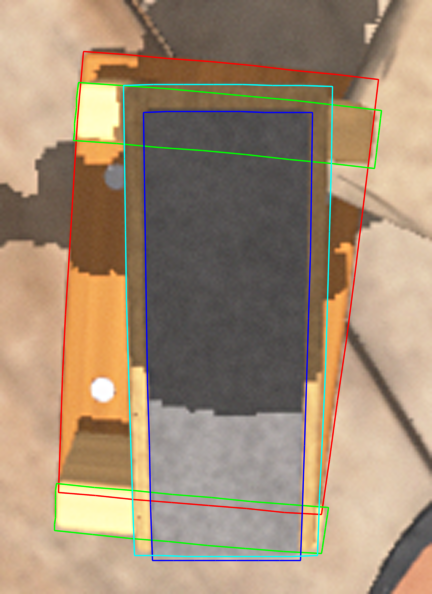

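View pics/o2.png

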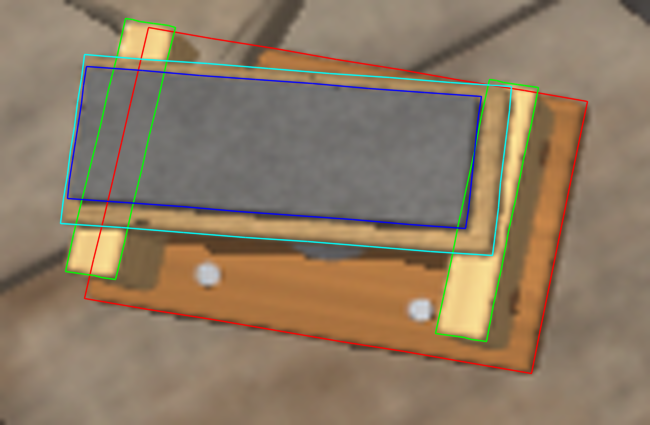

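The overlays match to about 1 mm, so I'll descend and grip the stone.

arm_command(
  rows=[
    {"tx": 0.05, "ty": 0, "tz": 0.0015, "wx": 0.0016, "wy": -0.0014, "wz": -0.0009, "gripper": -1},
    {"tx": 0.1, "ty": 0, "tz": 0.0015, "wx": 0.0016, "wy": -0.0014, "wz": -0.0009, "gripper": -1},
    {"tx": 0.13, "ty": 0, "tz": 0.0015, "wx": 0.0016, "wy": -0.0014, "wz": -0.0009, "gripper": -1},
    {"tx": 0.148, "ty": 0, "tz": 0.0015, "wx": 0.0016, "wy": -0.0014, "wz": -0.0009, "gripper": -1},
    {"tx": 0.148, "ty": 0, "tz": 0.0015, "wx": 0.0016, "wy": -0.0014, "wz": -0.0009, "gripper": -1},
    {"tx": 0.148, "ty": 0, "tz": 0.0015, "wx": 0.0016, "wy": -0.0014, "wz": -0.0009, "gripper": -1},
    {"tx": 0.148, "ty": 0, "tz": 0.0015, "wx": 0.0016, "wy": -0.0014, "wz": -0.0009, "gripper": 1},
    {"tx": 0.148, "ty": 0, "tz": 0.0015, "wx": 0.0016, "wy": -0.0014, "wz": -0.0009, "gripper": 1},
    {"tx": 0.148, "ty": 0, "tz": 0.0015, "wx": 0.0016, "wy": -0.0014, "wz": -0.0009, "gripper": 1},
    {"tx": 0.148, "ty": 0, "tz": 0.0015, "wx": 0.0016, "wy": -0.0014, "wz": -0.0009, "gripper": 1},
    {"tx": 0.148, "ty": 0, "tz": 0.0015, "wx": 0.0016, "wy": -0.0014, "wz": -0.0009, "gripper": 1},
    {"tx": 0.148, "ty": 0, "tz": 0.0015, "wx": 0.0016, "wy": -0.0014, "wz": -0.0009, "gripper": 1},
  ],
)

```text
time: 3.2
tcp_pos: [0.5143, 0.0239, 0.0839]
orientation: [0.515, 0.485, -0.514, 0.486]
force: [-0.3, 0.9, 6.1]
grip_width: 0.516
```

```bash
python3 - <<'E'
from h import *
st()
for n in ("wrist","scene"):
    s=manip.snapshot(n);cv2.imwrite(f"pics/{n}2.png",s["color"]);np.savez(f"pics/{n}2.npz",K=s["camera_matrix"],R=s["R"],t=s["t"])
a=cv2.imread("pics/wrist2.png");b=cv2.imread("pics/scene2.png")[80:260,160:340]
cv2.imwrite("pics/c2.png",np.hstack([cv2.resize(a,(480,360)),cv2.resize(b,(320,360))]))
E
```

```text
t 3.2 tcp [0.5143 0.0239 0.0839] F [-0.3   0.86  6.05] w 0.516 q [-0.19  0.17  1.89 -0.    1.07 -0.13]
[[ 2.400e-03  9.983e-01 -5.810e-02]
 [-5.000e-04 -5.810e-02 -9.983e-01]
 [-1.000e+00  2.400e-03  3.000e-04]]
```

View pics/c2.png

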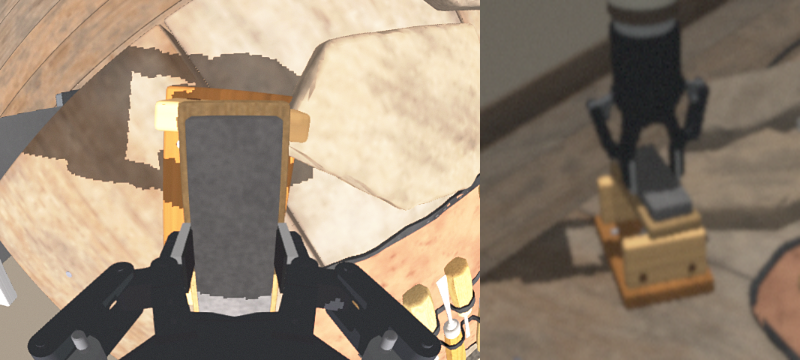

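Stone gripped: the opening reads 44 mm, and the pads are on the stone in the wrist view at about (185,255) and (285,255). Lifting.

arm_command(
  rows=[
    {"tx": -0.01, "gripper": 1},
    {"tx": -0.025, "gripper": 1},
    {"tx": -0.045, "gripper": 1},
    {"tx": -0.06, "gripper": 1},
    {"tx": -0.06, "gripper": 1},
  ],
)

```text
invalid input at $.rows[0]: expected keys tx, ty, tz, wx, wy, wz, gripper
```

```bash
python3 - <<'E'
from h import *
st()
s=manip.snapshot("scene");cv2.imwrite("pics/s3.png",cv2.resize(s["color"][60:260,160:360],None,fx=3,fy=3))
goal([.505,-.20,.145],-.0566)
E
```

```text
t 3.3 tcp [0.5143 0.0239 0.0839] F [-1.02  0.3   6.02] w 0.519 q [-0.19  0.17  1.89 -0.    1.07 -0.13]
[[ 2.400e-03  9.983e-01 -5.810e-02]
 [-5.000e-04 -5.810e-02 -9.983e-01]
 [-1.000e+00  2.400e-03  3.000e-04]]
1 shift [-0.061   0.0039  0.2241] rot [-0.0016  0.0003 -0.0024]
-1 shift [-0.061   0.0039  0.2241] rot [ 3.14e+00 -3.80e-03 -5.00e-04]
```

View pics/s3.png

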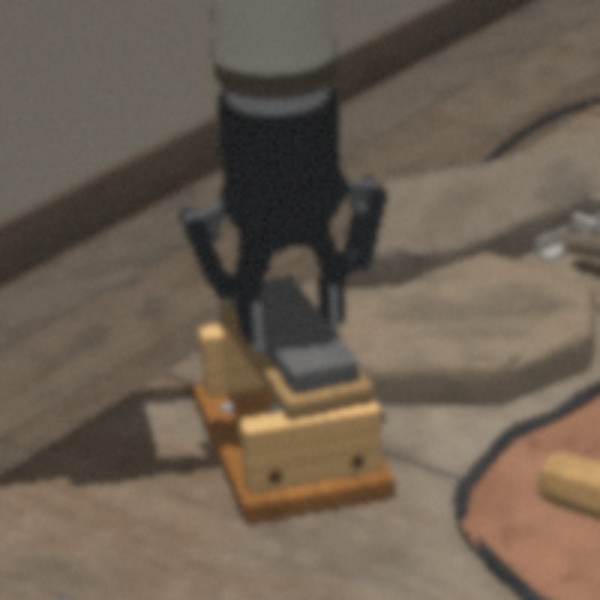

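All the keys are required in each row, so that call was refused and the stone is still at rest in the grip on the stand. I'll resend it with full rows.

arm_command(
  rows=[
    {"tx": -0.01, "ty": 0, "tz": 0, "wx": 0, "wy": 0, "wz": 0, "gripper": 1},
    {"tx": -0.025, "ty": 0, "tz": 0, "wx": 0, "wy": 0, "wz": 0, "gripper": 1},
    {"tx": -0.045, "ty": 0, "tz": 0, "wx": 0, "wy": 0, "wz": 0, "gripper": 1},
    {"tx": -0.06, "ty": 0, "tz": 0, "wx": 0, "wy": 0, "wz": 0, "gripper": 1},
    {"tx": -0.06, "ty": 0, "tz": 0, "wx": 0, "wy": 0, "wz": 0, "gripper": 1},
  ],
)

```text
time: 3.85
tcp_pos: [0.5146, 0.0239, 0.1447]
orientation: [0.515, 0.484, -0.513, 0.486]
force: [0.5, 0.9, -2.6]
grip_width: 0.52
```

```bash
python3 - <<'E'
from h import *
st()
s=manip.snapshot("scene");cv2.imwrite("pics/s4.png",cv2.resize(s["color"][60:260,160:360],None,fx=2.5,fy=2.5))
goal([.505,-.20,.145],-.0566)
E
```

```text
t 3.85 tcp [0.5146 0.0239 0.1447] F [ 0.53  0.86 -2.6 ] w 0.52 q [-0.19  0.09  1.86 -0.    1.2  -0.13]
[[ 4.200e-03  9.983e-01 -5.810e-02]
 [-8.000e-04 -5.810e-02 -9.983e-01]
 [-1.000e+00  4.200e-03  6.000e-04]]
1 shift [-0.0017  0.0044  0.2241] rot [-0.0016  0.0003 -0.0017]
-1 shift [-0.0017  0.0044  0.2241] rot [ 3.14e+00 -2.70e-03 -5.00e-04]
```

View pics/s4.png

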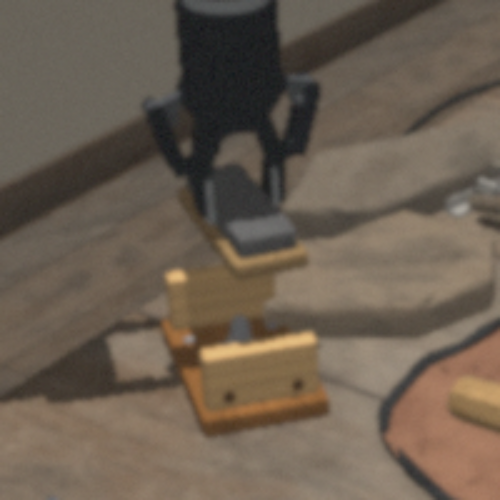

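The stone is off the stand and hanging level (-2.6 N), with the stud visible at about (240,325). Moving it sideways to the free strip.

arm_command(
  rows=[
    {"tx": -0.002, "ty": 0.001, "tz": 0.015, "wx": 0, "wy": 0, "wz": -0.0024, "gripper": 1},
    {"tx": -0.002, "ty": 0.001, "tz": 0.045, "wx": 0, "wy": 0, "wz": -0.0024, "gripper": 1},
    {"tx": -0.002, "ty": 0.002, "tz": 0.085, "wx": 0, "wy": 0, "wz": -0.0024, "gripper": 1},
    {"tx": -0.002, "ty": 0.003, "tz": 0.125, "wx": 0, "wy": 0, "wz": -0.0024, "gripper": 1},
    {"tx": -0.002, "ty": 0.004, "tz": 0.165, "wx": 0, "wy": 0, "wz": -0.0024, "gripper": 1},
    {"tx": -0.002, "ty": 0.004, "tz": 0.2, "wx": 0, "wy": 0, "wz": -0.0024, "gripper": 1},
    {"tx": -0.002, "ty": 0.004, "tz": 0.218, "wx": 0, "wy": 0, "wz": -0.0024, "gripper": 1},
    {"tx": -0.002, "ty": 0.004, "tz": 0.224, "wx": 0, "wy": 0, "wz": -0.0024, "gripper": 1},
    {"tx": 0.015, "ty": 0.004, "tz": 0.224, "wx": 0, "wy": 0, "wz": -0.0024, "gripper": 1},
    {"tx": 0.045, "ty": 0.004, "tz": 0.224, "wx": 0, "wy": 0, "wz": -0.0024, "gripper": 1},
    {"tx": 0.075, "ty": 0.004, "tz": 0.224, "wx": 0, "wy": 0, "wz": -0.0024, "gripper": 1},
    {"tx": 0.095, "ty": 0.004, "tz": 0.224, "wx": 0, "wy": 0, "wz": -0.0024, "gripper": 1},
    {"tx": 0.105, "ty": 0.004, "tz": 0.224, "wx": 0, "wy": 0, "wz": -0.0024, "gripper": 1},
    {"tx": 0.105, "ty": 0.004, "tz": 0.224, "wx": 0, "wy": 0, "wz": -0.0024, "gripper": 1},
    {"tx": 0.105, "ty": 0.004, "tz": 0.224, "wx": 0, "wy": 0, "wz": -0.0024, "gripper": 1},
  ],
)

```text
time: 5.4
tcp_pos: [0.5047, -0.1997, 0.0381]
orientation: [-0.514, -0.486, 0.515, -0.485]
force: [0.9, 0.3, -2.7]
grip_width: 0.518
```

```bash
python3 - <<'E'
from h import *
st()
s=manip.snapshot("scene");cv2.imwrite("pics/s5.png",cv2.resize(s["color"][120:360,180:420],None,fx=2.5,fy=2.5))
goal([.505,-.20,.016],-.0566)
E
```

```text
t 5.4 tcp [ 0.5047 -0.1997  0.0381] F [ 0.91  0.29 -2.71] w 0.518 q [-0.6   0.31  1.83 -0.    1.   -0.54]
[[-1.600e-03  9.983e-01 -5.760e-02]
 [-4.000e-04 -5.760e-02 -9.983e-01]
 [-1.000e+00 -1.600e-03  5.000e-04]]
1 shift [ 0.0227 -0.0001 -0.0001] rot [-0.0012  0.0011  0.0006]
-1 shift [ 0.0227 -0.0001 -0.0001] rot [ 3.1404e+00  9.0000e-04 -1.8000e-03]
```

View pics/s5.png

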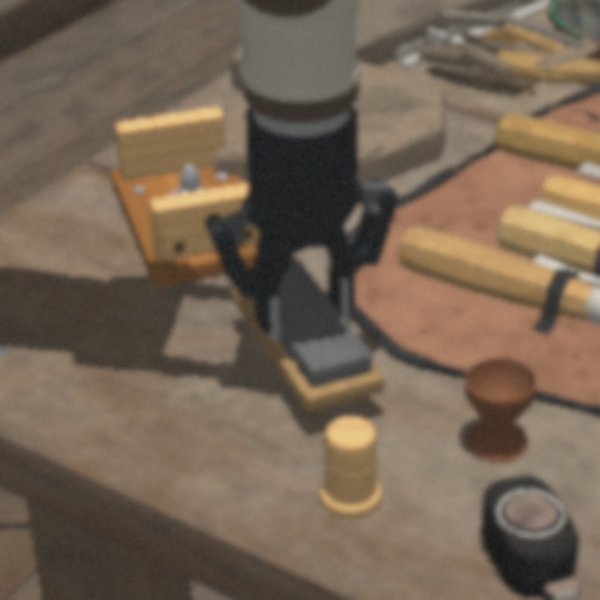

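The stone hangs level above the free bench, with the cap still standing at about (350,465). I'll lower it slowly until it touches.

arm_command(
  rows=[
    {"tx": 0.006, "ty": 0, "tz": 0, "wx": 0, "wy": 0, "wz": 0, "gripper": 1},
    {"tx": 0.012, "ty": 0, "tz": 0, "wx": 0, "wy": 0, "wz": 0, "gripper": 1},
    {"tx": 0.016, "ty": 0, "tz": 0, "wx": 0, "wy": 0, "wz": 0, "gripper": 1},
    {"tx": 0.019, "ty": 0, "tz": 0, "wx": 0, "wy": 0, "wz": 0, "gripper": 1},
    {"tx": 0.022, "ty": 0, "tz": 0, "wx": 0, "wy": 0, "wz": 0, "gripper": 1},
    {"tx": 0.022, "ty": 0, "tz": 0, "wx": 0, "wy": 0, "wz": 0, "gripper": 1},
  ],
)

```text
time: 6.05
tcp_pos: [0.5041, -0.1998, 0.016]
orientation: [-0.514, -0.486, 0.515, -0.484]
force: [-3.7, 2.3, 5.0]
grip_width: 0.521
```

```bash
python3 - <<'E'
from h import *
st()
E
```

```text
t 6.05 tcp [ 0.5041 -0.1998  0.016 ] F [-3.73  2.28  4.99] w 0.521 q [-0.6   0.35  1.83 -0.    0.96 -0.54]
[[-3.100e-03  9.983e-01 -5.810e-02]
 [ 3.000e-04 -5.810e-02 -9.983e-01]
 [-1.000e+00 -3.100e-03 -2.000e-04]]
```

arm_command(
  rows=[
    {"tx": 0, "ty": 0, "tz": 0, "wx": 0, "wy": 0, "wz": 0, "gripper": -1},
    {"tx": 0, "ty": 0, "tz": 0, "wx": 0, "wy": 0, "wz": 0, "gripper": -1},
    {"tx": 0, "ty": 0, "tz": 0, "wx": 0, "wy": 0, "wz": 0, "gripper": -1},
    {"tx": 0, "ty": 0, "tz": 0, "wx": 0, "wy": 0, "wz": 0, "gripper": -1},
    {"tx": 0, "ty": 0, "tz": 0, "wx": 0, "wy": 0, "wz": 0, "gripper": -1},
    {"tx": 0, "ty": 0, "tz": 0, "wx": 0, "wy": 0, "wz": 0, "gripper": -1},
    {"tx": -0.01, "ty": 0, "tz": 0, "wx": 0, "wy": 0, "wz": 0, "gripper": -1},
    {"tx": -0.04, "ty": 0, "tz": 0, "wx": 0, "wy": 0, "wz": 0, "gripper": -1},
    {"tx": -0.09, "ty": 0, "tz": 0, "wx": 0, "wy": 0, "wz": 0, "gripper": -1},
    {"tx": -0.14, "ty": 0, "tz": 0, "wx": 0, "wy": 0, "wz": 0, "gripper": -1},
    {"tx": -0.17, "ty": 0, "tz": 0, "wx": 0, "wy": 0, "wz": 0, "gripper": -1},
    {"tx": -0.17, "ty": 0, "tz": 0, "wx": 0, "wy": 0, "wz": 0, "gripper": -1},
  ],
)

```text
time: 7.25
tcp_pos: [0.5076, -0.2018, 0.1923]
orientation: [0.515, 0.482, -0.514, 0.489]
force: [0.7, 0.8, 0.2]
grip_width: 1.004
```

```bash
python3 - <<'E'
from h import *
st()
for n in ("wrist","scene","top"):
    s=manip.snapshot(n);cv2.imwrite(f"pics/{n}6.png",s["color"]);np.savez(f"pics/{n}6.npz",K=s["camera_matrix"],R=s["R"],t=s["t"])
goal([.4695,-.338,.20],-.0566)
a=cv2.imread("pics/wrist6.png");b=cv2.imread("pics/scene6.png")[100:360,180:400]
cv2.imwrite("pics/c6.png",np.hstack([cv2.resize(a,(480,360)),cv2.resize(b,(305,360))]))
E
```

```text
t 7.25 tcp [ 0.5076 -0.2018  0.1923] F [0.69 0.83 0.23] w 1.004 q [-0.6   0.11  1.73 -0.    1.29 -0.54]
[[ 0.0074  0.9983 -0.058 ]
 [-0.0067 -0.058  -0.9983]
 [-0.9999  0.0078  0.0063]]
1 shift [-0.0152 -0.0264  0.1404] rot [-0.0016 -0.0005  0.0036]
-1 shift [-0.0152 -0.0264  0.1404] rot [3.14e+00 5.70e-03 9.00e-04]
```

View pics/c6.png

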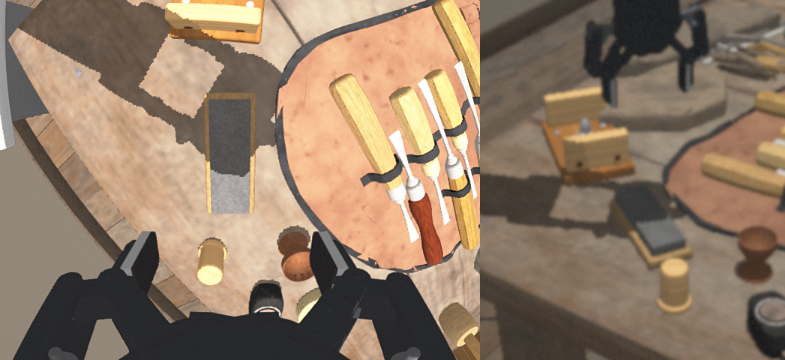

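View pics/top6.png

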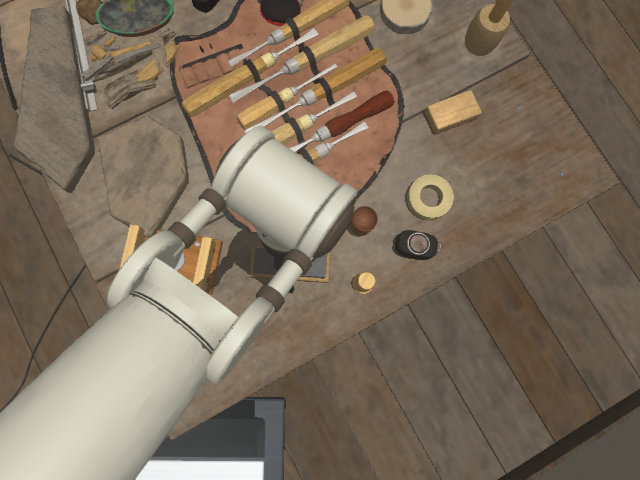

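The stone lies flat on the bench, at about (230,150) in the left panel, and everything else is untouched. Moving above the cap.

arm_command(
  rows=[
    {"tx": 0, "ty": -0.007, "tz": 0.04, "wx": -0.0016, "wy": -0.0005, "wz": 0.0036, "gripper": -1},
    {"tx": 0, "ty": -0.014, "tz": 0.08, "wx": -0.0016, "wy": -0.0005, "wz": 0.0036, "gripper": -1},
    {"tx": 0, "ty": -0.0264, "tz": 0.14, "wx": -0.0016, "wy": -0.0005, "wz": 0.0036, "gripper": -1},
    {"tx": 0.02, "ty": -0.0264, "tz": 0.14, "wx": -0.0016, "wy": -0.0005, "wz": 0.0036, "gripper": -1},
    {"tx": 0.04, "ty": -0.0264, "tz": 0.14, "wx": -0.0016, "wy": -0.0005, "wz": 0.0036, "gripper": -1},
    {"tx": 0.04, "ty": -0.0264, "tz": 0.14, "wx": -0.0016, "wy": -0.0005, "wz": 0.0036, "gripper": -1},
    {"tx": 0.04, "ty": -0.0264, "tz": 0.14, "wx": -0.0016, "wy": -0.0005, "wz": 0.0036, "gripper": -1},
  ],
)

```text
time: 8.1
tcp_pos: [0.4691, -0.3369, 0.1439]
orientation: [0.514, 0.487, -0.514, 0.485]
force: [-0.2, -0.6, 0.6]
grip_width: 0.999
```

```bash
python3 - <<'E'
from ov import *
st()
for n in ("wrist",):
    s=manip.snapshot(n);cv2.imwrite(f"pics/{n}7.png",s["color"]);np.savez(f"pics/{n}7.npz",K=s["camera_matrix"],R=s["R"],t=s["t"])
goal([.4695,-.338,.025],-.0566)
c=np.array([[np.cos(a),np.sin(a),0] for a in np.linspace(0,6.28,40)])
I=[(c*.017+[.4695,-.338,.058],(0,0,255)),(c*.0205+[.4695,-.338,.0],(0,255,0))]
overlay("wrist7",I,(0,0,640,480),1,"pics/o7.png")
E
```

```text
t 8.1 tcp [ 0.4691 -0.3369  0.1439] F [-0.2  -0.62  0.64] w 0.999 q [-0.83  0.25  1.67  0.    1.22 -0.78]
[[-0.0015  0.9984 -0.0564]
 [ 0.0022 -0.0564 -0.9984]
 [-1.     -0.0016 -0.0021]]
1 shift [ 0.1202 -0.0003  0.0006] rot [ 0.0005 -0.0002 -0.0002]
-1 shift [ 0.1202 -0.0003  0.0006] rot [-3.1411e+00  3.0000e-04 -4.0000e-04]
```

View pics/o7.png

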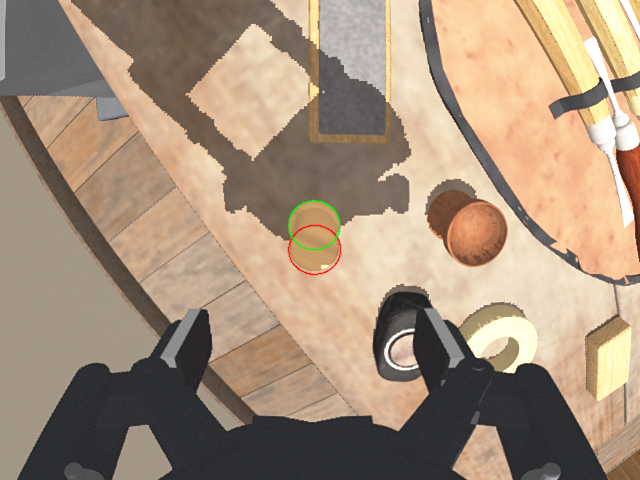

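The overlay sits on the cap, with its top ring at (315,248) and its base at (314,226). Descending to grip it.

arm_command(
  rows=[
    {"tx": 0.04, "ty": 0, "tz": 0.0006, "wx": 0.0005, "wy": 0, "wz": 0, "gripper": -1},
    {"tx": 0.08, "ty": 0, "tz": 0.0006, "wx": 0.0005, "wy": 0, "wz": 0, "gripper": -1},
    {"tx": 0.105, "ty": 0, "tz": 0.0006, "wx": 0.0005, "wy": 0, "wz": 0, "gripper": -1},
    {"tx": 0.119, "ty": 0, "tz": 0.0006, "wx": 0.0005, "wy": 0, "wz": 0, "gripper": -1},
    {"tx": 0.119, "ty": 0, "tz": 0.0006, "wx": 0.0005, "wy": 0, "wz": 0, "gripper": -1},
    {"tx": 0.119, "ty": 0, "tz": 0.0006, "wx": 0.0005, "wy": 0, "wz": 0, "gripper": -1},
    {"tx": 0.119, "ty": 0, "tz": 0.0006, "wx": 0.0005, "wy": 0, "wz": 0, "gripper": 1},
    {"tx": 0.119, "ty": 0, "tz": 0.0006, "wx": 0.0005, "wy": 0, "wz": 0, "gripper": 1},
    {"tx": 0.119, "ty": 0, "tz": 0.0006, "wx": 0.0005, "wy": 0, "wz": 0, "gripper": 1},
    {"tx": 0.119, "ty": 0, "tz": 0.0006, "wx": 0.0005, "wy": 0, "wz": 0, "gripper": 1},
    {"tx": 0.119, "ty": 0, "tz": 0.0006, "wx": 0.0005, "wy": 0, "wz": 0, "gripper": 1},
    {"tx": 0.119, "ty": 0, "tz": 0.0006, "wx": 0.0005, "wy": 0, "wz": 0, "gripper": 1},
    {"tx": 0.119, "ty": 0, "tz": 0.0006, "wx": 0.0005, "wy": 0, "wz": 0, "gripper": 1},
  ],
)

```text
time: 9.45
tcp_pos: [0.4704, -0.3393, 0.0274]
orientation: [0.514, 0.485, -0.514, 0.486]
force: [-0.0, -0.1, 6.4]
grip_width: 0.384
```

```bash
python3 - <<'E'
from ov import *
st()
for n in ("wrist","scene"):
    s=manip.snapshot(n);cv2.imwrite(f"pics/{n}8.png",s["color"]);np.savez(f"pics/{n}8.npz",K=s["camera_matrix"],R=s["R"],t=s["t"])
a=cv2.imread("pics/wrist8.png");b=cv2.imread("pics/scene8.png")[200:360,240:400]
cv2.imwrite("pics/c8.png",np.hstack([cv2.resize(a,(480,360)),cv2.resize(b,(320,320))[:320] if 0 else cv2.resize(b,(320,360))]))
E
```

```text
t 9.45 tcp [ 0.4704 -0.3393  0.0274] F [-0.03 -0.12  6.36] w 0.384 q [-0.83  0.41  1.73  0.    1.   -0.78]
[[ 0.002   0.9984 -0.057 ]
 [-0.0018 -0.057  -0.9984]
 [-1.      0.0021  0.0017]]
```

View pics/c8.png

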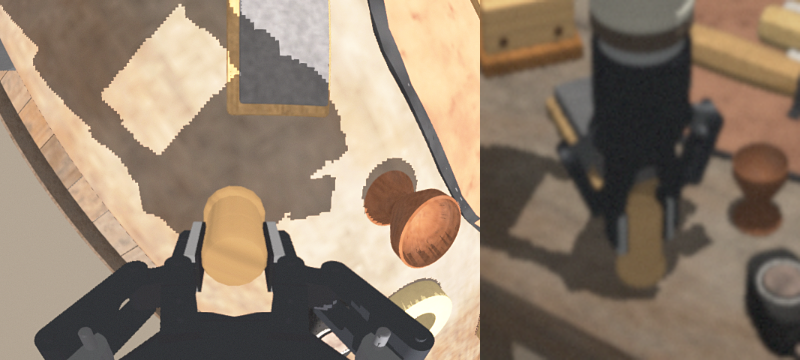

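The cap is gripped (32.6 mm opening) and stands centred between the pads at about (235,235). I'll lift it and move toward the stand.

arm_command(
  rows=[
    {"tx": -0.01, "ty": 0, "tz": 0, "wx": 0, "wy": 0, "wz": 0, "gripper": 1},
    {"tx": -0.04, "ty": 0, "tz": 0, "wx": 0, "wy": 0, "wz": 0, "gripper": 1},
    {"tx": -0.08, "ty": 0, "tz": 0, "wx": 0, "wy": 0, "wz": 0, "gripper": 1},
    {"tx": -0.12, "ty": 0, "tz": 0, "wx": 0, "wy": 0, "wz": 0, "gripper": 1},
    {"tx": -0.14, "ty": 0, "tz": -0.01, "wx": 0, "wy": 0, "wz": 0, "gripper": 1},
    {"tx": -0.14, "ty": 0.003, "tz": -0.04, "wx": 0, "wy": 0, "wz": 0, "gripper": 1},
    {"tx": -0.14, "ty": 0.007, "tz": -0.08, "wx": 0, "wy": 0, "wz": 0, "gripper": 1},
    {"tx": -0.14, "ty": 0.01, "tz": -0.12, "wx": 0, "wy": 0, "wz": 0, "gripper": 1},
    {"tx": -0.14, "ty": 0.013, "tz": -0.16, "wx": 0, "wy": 0, "wz": 0, "gripper": 1},
    {"tx": -0.14, "ty": 0.017, "tz": -0.2, "wx": 0, "wy": 0, "wz": 0, "gripper": 1},
    {"tx": -0.14, "ty": 0.017, "tz": -0.215, "wx": 0, "wy": 0, "wz": 0, "gripper": 1},
    {"tx": -0.14, "ty": 0.017, "tz": -0.221, "wx": 0, "wy": 0, "wz": 0, "gripper": 1},
    {"tx": -0.14, "ty": 0.017, "tz": -0.221, "wx": 0, "wy": 0, "wz": 0, "gripper": 1},
    {"tx": -0.14, "ty": 0.017, "tz": -0.221, "wx": 0, "wy": 0, "wz": 0, "gripper": 1},
  ],
)

```text
time: 10.95
tcp_pos: [0.4993, -0.1201, 0.1664]
orientation: [-0.514, -0.485, 0.514, -0.486]
force: [0.3, 0.0, -0.6]
grip_width: 0.385
```

```bash
python3 - <<'E'
from ov import *
st()
for n in ("wrist","scene","top"):
    s=manip.snapshot(n);cv2.imwrite(f"pics/{n}9.png",s["color"]);np.savez(f"pics/{n}9.npz",K=s["camera_matrix"],R=s["R"],t=s["t"])
p=[.50686,.02253,-.1478]
c=np.array([[np.cos(a),np.sin(a),0] for a in np.linspace(0,6.28,40)])
I=standitems(p)+[(c*.024+[p[0],p[1],.022],(255,0,255)),(c*.002+[p[0],p[1],.058],(255,0,0))]
overlay("wrist9",I,(160,40,460,300),2.6,"pics/o9.png")
overlay("scene9",I,(210,140,320,250),5,"pics/o9s.png")
E
```

```text
t 10.95 tcp [ 0.4993 -0.1201  0.1664] F [ 0.31  0.02 -0.57] w 0.385 q [-0.47  0.06  1.84 -0.    1.24 -0.41]
[[ 9.000e-04  9.983e-01 -5.820e-02]
 [-1.200e-03 -5.820e-02 -9.983e-01]
 [-1.000e+00  1.000e-03  1.100e-03]]
```

View pics/o9.png

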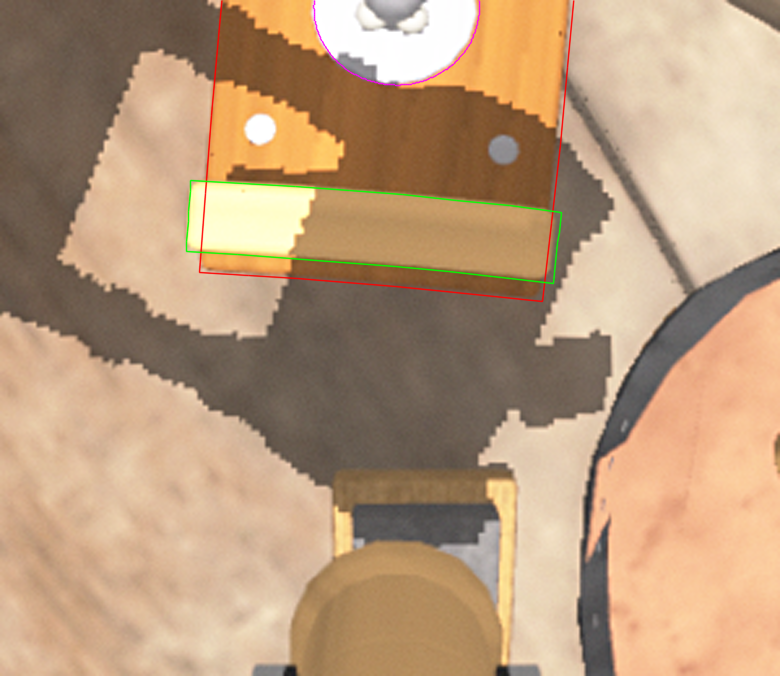

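View pics/o9s.png

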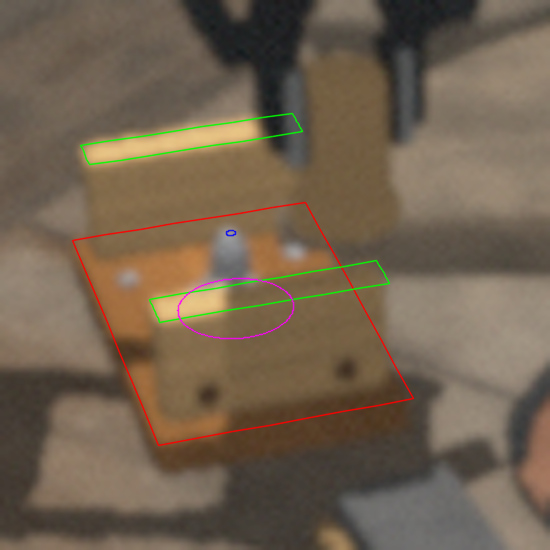

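View pics/wrist9.png

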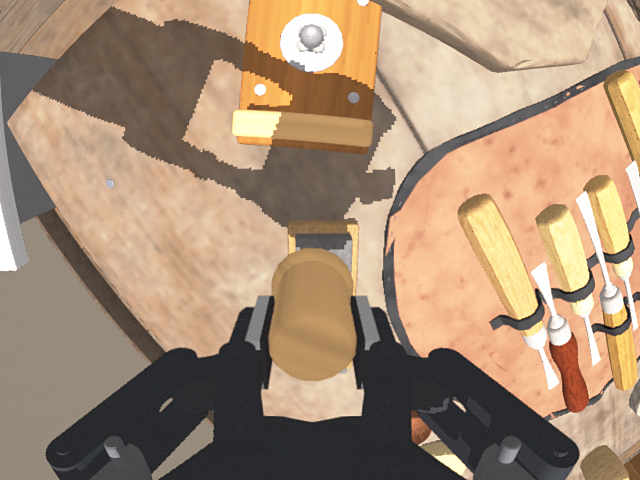

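The overlay fits the flange and plank to about a pixel in the wrist view and agrees in the scene view. The held cap looks upright at about (313,315). Next I'll fit the flange centre and check the cap's offset in the tool.

```bash
python3 - <<'E'
from ov import *
im=cv2.imread("pics/wrist9.png");C=load("pics/wrist9.npz")
# flange: white unshaded + shaded? find low saturation bright blob near (311,40)
hsv=cv2.cvtColor(im,cv2.COLOR_BGR2HSV)
m=((hsv[...,1]<70)&(hsv[...,2]>80)).astype(np.uint8);m[:, :270]=0;m[:,355:]=0;m[85:]=0
n,l,s,ce=cv2.connectedComponentsWithStats(m);i=1+np.argmax(s[1:,4]);print(s[i],ce[i])
cn=cv2.findContours((l==i).astype(np.uint8),cv2.RETR_EXTERNAL,cv2.CHAIN_APPROX_NONE)[0][0][:,0]
h=cv2.convexHull(cn)[:,0].astype(float)
# fit circle radius .024 at z=.022: backproject hull
K,R,t=C
def back(u,z):
    d=(u-K[:2,2])/K[0,0];th=np.linalg.norm(d,axis=1);v=np.c_[np.sin(th)[:,None]*d/th[:,None],np.cos(th)]
    w=v@R;o=-R.T@t;return o+w*((z-o[2])/w[:,2])[:,None]
P=back(h,.022)[:,:2]
for r in (.024,None):
    f=(lambda p:np.linalg.norm(P-p[:2],axis=1)-r) if r else (lambda p:np.linalg.norm(P-p[:2],axis=1)-p[2])
    q=least_squares(f,[.507,.0225,.024],loss="soft_l1",f_scale=.0005);print(q.x,np.abs(f(q.x)).mean())
o=manip.get_obs()["tcp_pos"];z0=o[2]-.0274
c=np.array([[np.cos(a),np.sin(a),0] for a in np.linspace(0,6.28,40)])
b=np.array([o[0],o[1],z0])
I=[(c*.017+b+[0,0,.058],(0,0,255)),(c*.0205+b,(0,255,0)),(c*.0205+b+[0,0,.009],(0,255,0)),(c*.024+[.50686,.02253,.022],(255,0,255))]
overlay("wrist9",I,(220,0,400,400),2,"pics/o9c.png")
overlay("scene9",I,(220,100,330,220),5,"pics/o9d.png")
a=cv2.imread("pics/o9c.png")[:600];d=cv2.imread("pics/o9d.png")
a=cv2.imread("pics/o9c.png")[400:];cv2.imwrite("pics/o9e.png",a)
E
```

```text
[ 280   13   63   60 2918] [311.04763537  42.34852639]
[0.50610104 0.02279749 0.024     ] 0.00024654633224864347
[0.5061153  0.02277922 0.02376198] 0.00011862917756991296
```

View pics/o9e.png

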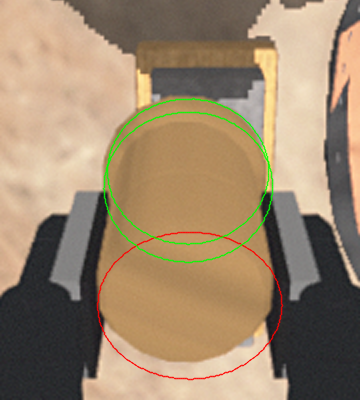

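View pics/o9d.png

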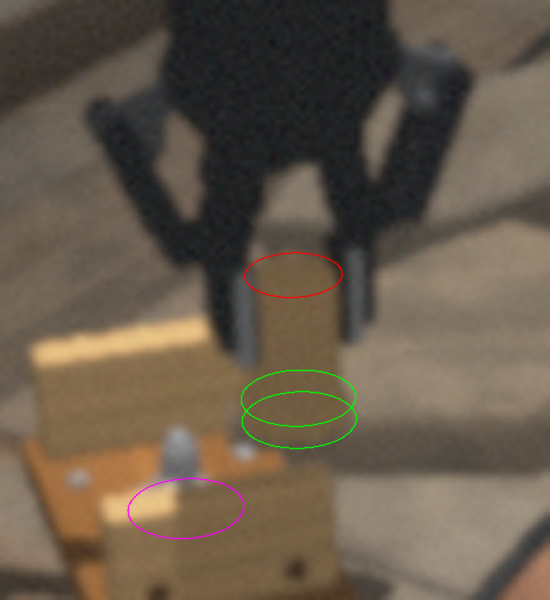

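```bash
python3 - <<'E'
from ov import *
c=np.array([[np.cos(a),np.sin(a),0] for a in np.linspace(0,6.28,40)])
def ci(b): return [(c*.017+b+[0,0,.058],(0,0,255)),(c*.0205+b,(0,255,0)),(c*.0205+b+[0,0,.009],(0,255,0))]
overlay("wrist8",ci(np.array([.4704,-.3393,0])),(220,200,400,400),2,"pics/a.png")
a=cv2.imread("pics/a.png");b=cv2.imread("pics/o9e.png")
im=cv2.imread("pics/scene9.png")[130:200,250:310].astype(float);im=np.clip((im-20)*2.2,0,255).astype(np.uint8)
d=cv2.resize(im,None,fx=400/70,fy=400/70,interpolation=cv2.INTER_CUBIC)
cv2.imwrite("pics/ab.png",np.hstack([a,b]));cv2.imwrite("pics/d.png",d)
E
```

```text
(no output)
```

View pics/ab.png

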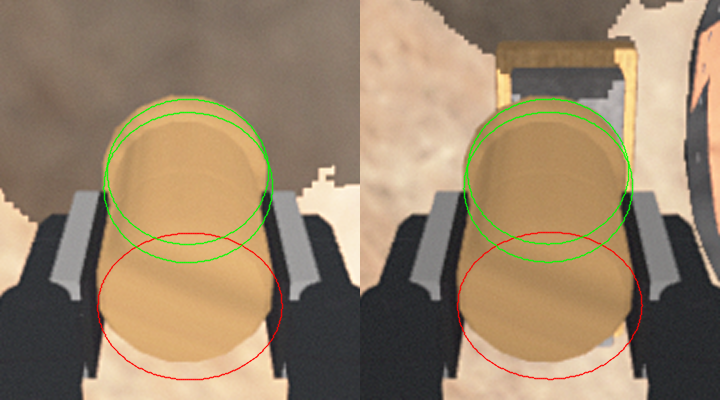

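View pics/d.png

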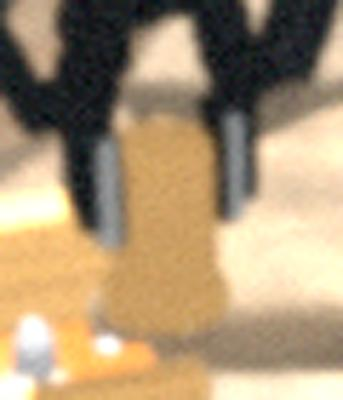

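The cap hasn't moved in the hand since the grip: the two overlays are identical. Combining the views gives a TCP target of about (0.507, 0.022). Moving above the stud.

```bash
python3 - <<'E'
from h import *
st();goal([.5072,.0220,.150],-.0566)
E
```

```text
t 11.1 tcp [ 0.4993 -0.1201  0.1663] F [-0.61 -0.7  -1.22] w 0.381 q [-0.47  0.06  1.84 -0.    1.24 -0.41]
[[ 8.000e-04  9.983e-01 -5.870e-02]
 [-8.000e-04 -5.870e-02 -9.983e-01]
 [-1.000e+00  9.000e-04  7.000e-04]]
1 shift [ 0.0162 -0.0005 -0.1423] rot [-0.0021  0.0007 -0.0009]
-1 shift [ 0.0162 -0.0005 -0.1423] rot [ 3.1394e+00 -1.4000e-03 -1.1000e-03]
```

arm_command(
  rows=[
    {"tx": 0, "ty": 0, "tz": -0.03, "wx": -0.002, "wy": 0.0007, "wz": -0.0009, "gripper": 1},
    {"tx": 0, "ty": 0, "tz": -0.07, "wx": -0.002, "wy": 0.0007, "wz": -0.0009, "gripper": 1},
    {"tx": 0, "ty": 0, "tz": -0.11, "wx": -0.002, "wy": 0.0007, "wz": -0.0009, "gripper": 1},
    {"tx": 0.005, "ty": -0.0005, "tz": -0.135, "wx": -0.002, "wy": 0.0007, "wz": -0.0009, "gripper": 1},
    {"tx": 0.02, "ty": -0.0005, "tz": -0.1423, "wx": -0.002, "wy": 0.0007, "wz": -0.0009, "gripper": 1},
    {"tx": 0.045, "ty": -0.0005, "tz": -0.1423, "wx": -0.002, "wy": 0.0007, "wz": -0.0009, "gripper": 1},
    {"tx": 0.065, "ty": -0.0005, "tz": -0.1423, "wx": -0.002, "wy": 0.0007, "wz": -0.0009, "gripper": 1},
    {"tx": 0.072, "ty": -0.0005, "tz": -0.1423, "wx": -0.002, "wy": 0.0007, "wz": -0.0009, "gripper": 1},
    {"tx": 0.072, "ty": -0.0005, "tz": -0.1423, "wx": -0.002, "wy": 0.0007, "wz": -0.0009, "gripper": 1},
    {"tx": 0.072, "ty": -0.0005, "tz": -0.1423, "wx": -0.002, "wy": 0.0007, "wz": -0.0009, "gripper": 1},
  ],
)

```text
time: 12.1
tcp_pos: [0.5079, 0.0226, 0.0952]
orientation: [0.514, 0.485, -0.513, 0.486]
force: [-0.1, -0.6, -1.5]
grip_width: 0.382
```

```bash
python3 - <<'E'
from ov import *
st();goal([.5072,.0220,.080],-.0566)
for n in ("scene","top","wrist"):
    s=manip.snapshot(n);cv2.imwrite(f"pics/{n}10.png",s["color"]);np.savez(f"pics/{n}10.npz",K=s["camera_matrix"],R=s["R"],t=s["t"])
im=cv2.imread("pics/scene10.png")[110:230,200:320];a=cv2.resize(im,(480,480),interpolation=cv2.INTER_CUBIC)
b=cv2.resize(cv2.imread("pics/top10.png")[200:300,110:230],(300,250));w=cv2.resize(cv2.imread("pics/wrist10.png"),(300,230))
cv2.imwrite("pics/c10.png",np.hstack([a,np.vstack([b,w])]))
E
```

```text
t 12.1 tcp [0.5079 0.0226 0.0952] F [-0.09 -0.58 -1.49] w 0.382 q [-0.19  0.14  1.91  0.    1.1  -0.14]
[[ 1.500e-03  9.984e-01 -5.570e-02]
 [-1.000e-04 -5.570e-02 -9.984e-01]
 [-1.000e+00  1.500e-03  1.000e-04]]
1 shift [ 0.0152 -0.0007  0.0007] rot [ 0.0009  0.0001 -0.0015]
-1 shift [ 0.0152 -0.0007  0.0007] rot [-3.1407e+00  2.4000e-03  1.0000e-04]
```

View pics/c10.png

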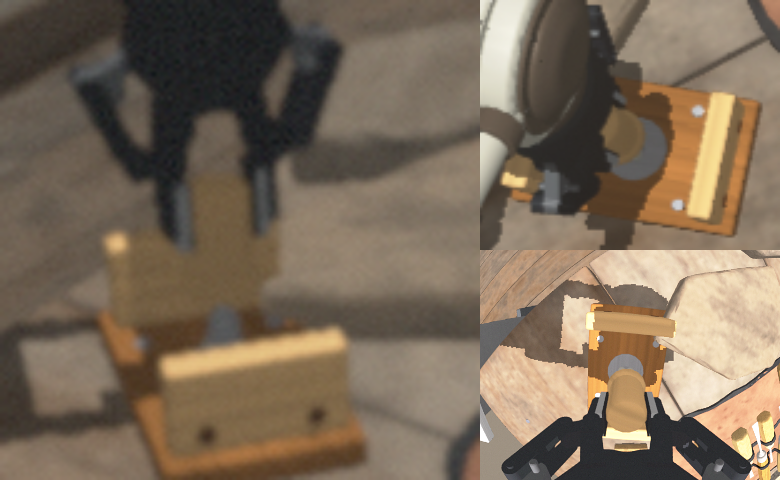

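The cap hangs directly over the stud: the stud tip is at about (225,315) and the cap's centre column at about 222. I'll descend in small steps and watch the force.

arm_command(
  rows=[
    {"tx": 0.005, "ty": -0.0006, "tz": 0.0003, "wx": 0, "wy": 0, "wz": -0.0015, "gripper": 1},
    {"tx": 0.01, "ty": -0.0006, "tz": 0.0003, "wx": 0, "wy": 0, "wz": -0.0015, "gripper": 1},
    {"tx": 0.014, "ty": -0.0006, "tz": 0.0003, "wx": 0, "wy": 0, "wz": -0.0015, "gripper": 1},
    {"tx": 0.017, "ty": -0.0006, "tz": 0.0003, "wx": 0, "wy": 0, "wz": -0.0015, "gripper": 1},
    {"tx": 0.019, "ty": -0.0006, "tz": 0.0003, "wx": 0, "wy": 0, "wz": -0.0015, "gripper": 1},
    {"tx": 0.019, "ty": -0.0006, "tz": 0.0003, "wx": 0, "wy": 0, "wz": -0.0015, "gripper": 1},
  ],
)

```text
time: 12.85
tcp_pos: [0.5062, 0.023, 0.0748]
orientation: [-0.513, -0.487, 0.514, -0.485]
force: [-0.2, -0.5, -0.8]
grip_width: 0.377
```

```bash
python3 - <<'E'
from ov import *
st();goal([.5072,.0220,.068],-.0566);print(manip.get_obs()["torque"])
E
```

```text
t 12.85 tcp [0.5062 0.023  0.0748] F [-0.17 -0.52 -0.78] w 0.377 q [-0.19  0.17  1.92 -0.    1.06 -0.14]
[[-2.200e-03  9.985e-01 -5.510e-02]
 [ 4.000e-04 -5.510e-02 -9.985e-01]
 [-1.000e+00 -2.200e-03 -3.000e-04]]
1 shift [0.0068 0.0011 0.0009] rot [ 0.0015 -0.0003  0.0022]
-1 shift [0.0068 0.0011 0.0009] rot [-3.1401e+00 -3.5000e-03 -4.0000e-04]
[-0.02108409 -0.04351718 -0.05070547]
```

arm_command(
  rows=[
    {"tx": 0.003, "ty": 0.0003, "tz": 0, "wx": 0, "wy": 0, "wz": 0, "gripper": 1},
    {"tx": 0.006, "ty": 0.0003, "tz": 0, "wx": 0, "wy": 0, "wz": 0, "gripper": 1},
    {"tx": 0.008, "ty": 0.0003, "tz": 0, "wx": 0, "wy": 0, "wz": 0, "gripper": 1},
    {"tx": 0.009, "ty": 0.0003, "tz": 0, "wx": 0, "wy": 0, "wz": 0, "gripper": 1},
    {"tx": 0.009, "ty": 0.0003, "tz": 0, "wx": 0, "wy": 0, "wz": 0, "gripper": 1},
  ],
)

```text
time: 13.35
tcp_pos: [0.5066, 0.0229, 0.066]
orientation: [-0.513, -0.487, 0.514, -0.486]
force: [-0.4, -1.0, -1.0]
grip_width: 0.381
```

```bash
python3 - <<'E'
from ov import *
st();print(manip.get_obs()["torque"])
E
```

```text
t 13.35 tcp [0.5066 0.0229 0.066 ] F [-0.42 -1.01 -1.01] w 0.381 q [-0.19  0.19  1.92 -0.    1.04 -0.14]
[[-1.800e-03  9.985e-01 -5.510e-02]
 [ 3.000e-04 -5.510e-02 -9.985e-01]
 [-1.000e+00 -1.800e-03 -2.000e-04]]
[ 0.00161464  0.04404831 -0.01392976]
```

The lip is over the full-width stud with no side load. Now pushing against the balls.

arm_command(
  rows=[
    {"tx": 0.003, "ty": 0, "tz": 0, "wx": 0, "wy": 0, "wz": 0, "gripper": 1},
    {"tx": 0.005, "ty": 0, "tz": 0, "wx": 0, "wy": 0, "wz": 0, "gripper": 1},
    {"tx": 0.007, "ty": 0, "tz": 0, "wx": 0, "wy": 0, "wz": 0, "gripper": 1},
    {"tx": 0.009, "ty": 0, "tz": 0, "wx": 0, "wy": 0, "wz": 0, "gripper": 1},
    {"tx": 0.01, "ty": 0, "tz": 0, "wx": 0, "wy": 0, "wz": 0, "gripper": 1},
    {"tx": 0.01, "ty": 0, "tz": 0, "wx": 0, "wy": 0, "wz": 0, "gripper": 1},
  ],
)

```text
time: 13.95
tcp_pos: [0.5071, 0.0227, 0.0562]
orientation: [-0.513, -0.486, 0.514, -0.486]
force: [0.6, -1.6, -0.0]
grip_width: 0.386
```

```bash
python3 - <<'E'
from ov import *
st();print(manip.get_obs()["torque"])
E
```

```text
t 13.95 tcp [0.5071 0.0227 0.0562] F [ 0.64 -1.64 -0.02] w 0.386 q [-0.19  0.2   1.92 -0.    1.02 -0.14]
[[-5.000e-04  9.985e-01 -5.510e-02]
 [-2.000e-04 -5.510e-02 -9.985e-01]
 [-1.000e+00 -5.000e-04  2.000e-04]]
[-0.28646359 -0.29139961  0.05778211]
```

arm_command(
  rows=[
    {"tx": 0.002, "ty": 0, "tz": 0, "wx": 0, "wy": 0, "wz": 0, "gripper": 1},
    {"tx": 0.004, "ty": 0, "tz": 0, "wx": 0, "wy": 0, "wz": 0, "gripper": 1},
    {"tx": 0.006, "ty": 0, "tz": 0, "wx": 0, "wy": 0, "wz": 0, "gripper": 1},
    {"tx": 0.008, "ty": 0, "tz": 0, "wx": 0, "wy": 0, "wz": 0, "gripper": 1},
    {"tx": 0.008, "ty": 0, "tz": 0, "wx": 0, "wy": 0, "wz": 0, "gripper": 1},
  ],
)

```text
time: 14.45
tcp_pos: [0.5068, 0.0226, 0.0494]
orientation: [-0.513, -0.487, 0.514, -0.486]
force: [-4.8, -3.2, 10.9]
grip_width: 0.379
```

```bash
python3 - <<'E'
from ov import *
st();print(manip.get_obs()["torque"])
for n in ("scene","wrist"):
    s=manip.snapshot(n);cv2.imwrite(f"pics/{n}11.png",s["color"]);np.savez(f"pics/{n}11.npz",K=s["camera_matrix"],R=s["R"],t=s["t"])
p=[.5065,.0226];b=np.array([p[0],p[1],.022])
c=np.array([[np.cos(a),np.sin(a),0] for a in np.linspace(0,6.28,40)])
I=[(c*.017+b+[0,0,.058],(0,0,255)),(c*.0205+b+[0,0,.009],(0,255,0)),(c*.0205+b,(0,255,0))]
overlay("scene11",I,(200,110,320,230),3.3,"pics/a.png");overlay("wrist11",I,(200,100,420,420),1.23,"pics/b.png")
overlay("scene11",[],(200,110,320,230),3.3,"pics/d.png")
A=[cv2.imread(f"pics/{k}.png") for k in "adb"];A=[cv2.resize(x,(int(x.shape[1]*394/x.shape[0]),394)) for x in A]
cv2.imwrite("pics/c11.png",np.hstack([A[0],A[1]]));cv2.imwrite("pics/c11b.png",cv2.resize(A[2],None,fx=1.4,fy=1.4))
E
```

```text
t 14.45 tcp [0.5068 0.0226 0.0494] F [-4.82 -3.23 10.9 ] w 0.379 q [-0.19  0.21  1.93 -0.    1.   -0.14]
[[-2.400e-03  9.985e-01 -5.470e-02]
 [-3.000e-04 -5.470e-02 -9.985e-01]
 [-1.000e+00 -2.400e-03  4.000e-04]]
[-0.52721771  0.76068386 -0.03213399]
```

View pics/c11.png

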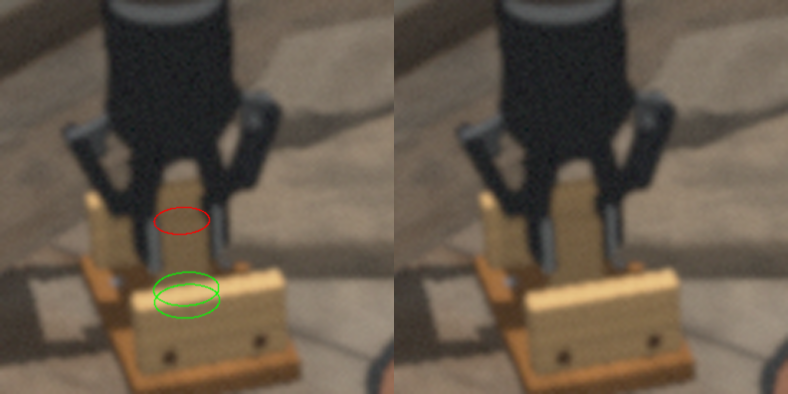

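View pics/c11b.png

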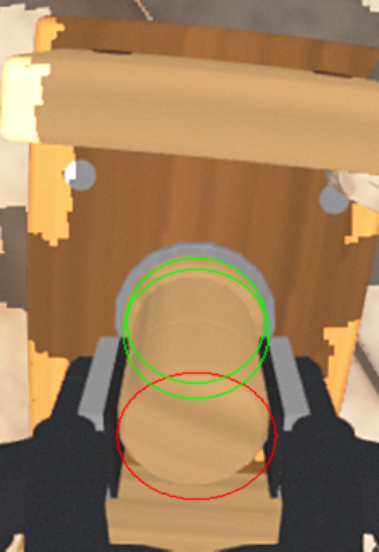

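TCP z is 0.0494, exactly the predicted home height, with 10.9 N up. The wrist view shows the same cap-in-hand picture as before and an even flange rim around the cap's base at (195,245)-(120,310). I'll press a bit more and ease the side load.

arm_command(
  rows=[
    {"tx": 0.001, "ty": -0.0007, "tz": 0.0005, "wx": 0, "wy": 0, "wz": 0, "gripper": 1},
    {"tx": 0.0018, "ty": -0.0007, "tz": 0.0005, "wx": 0, "wy": 0, "wz": 0, "gripper": 1},
    {"tx": 0.0018, "ty": -0.0007, "tz": 0.0005, "wx": 0, "wy": 0, "wz": 0, "gripper": 1},
    {"tx": 0.0018, "ty": -0.0007, "tz": 0.0005, "wx": 0, "wy": 0, "wz": 0, "gripper": 1},
    {"tx": 0.0018, "ty": -0.0007, "tz": 0.0005, "wx": 0, "wy": 0, "wz": 0, "gripper": 1},
  ],
)

```text
time: 15.05
tcp_pos: [0.5067, 0.0226, 0.0493]
orientation: [-0.513, -0.487, 0.514, -0.486]
force: [-9.4, -0.8, 22.8]
grip_width: 0.378
```

```bash
python3 - <<'E'
from ov import *
st();print(manip.get_obs()["torque"])
for n in ("top","wrist"):
    s=manip.snapshot(n);cv2.imwrite(f"pics/{n}12.png",s["color"]);np.savez(f"pics/{n}12.npz",K=s["camera_matrix"],R=s["R"],t=s["t"])
A=[cv2.imread(f"pics/{k}.png")[200:420,210:410] for k in ("wrist8","wrist12")]
d=cv2.absdiff(A[0],A[1]);cv2.imwrite("pics/c12.png",cv2.resize(np.hstack(A),None,fx=1.9,fy=1.9))
cv2.imwrite("pics/t12.png",cv2.resize(cv2.imread("pics/top12.png")[150:350,90:390],(780,520)))
st()
E
```

```text
t 15.05 tcp [0.5067 0.0226 0.0493] F [-9.41 -0.79 22.76] w 0.378 q [-0.19  0.21  1.93  0.    1.   -0.14]
[[-1.300e-03  9.985e-01 -5.480e-02]
 [ 3.000e-04 -5.480e-02 -9.985e-01]
 [-1.000e+00 -1.300e-03 -3.000e-04]]
[-0.05371894  1.49481859 -0.00755009]
t 15.15 tcp [0.5067 0.0225 0.0493] F [-8.62 -0.08 23.3 ] w 0.379 q [-0.19  0.21  1.93  0.    1.   -0.14]
[[-1.300e-03  9.985e-01 -5.470e-02]
 [ 3.000e-04 -5.470e-02 -9.985e-01]
 [-1.000e+00 -1.300e-03 -2.000e-04]]
```

View pics/c12.png

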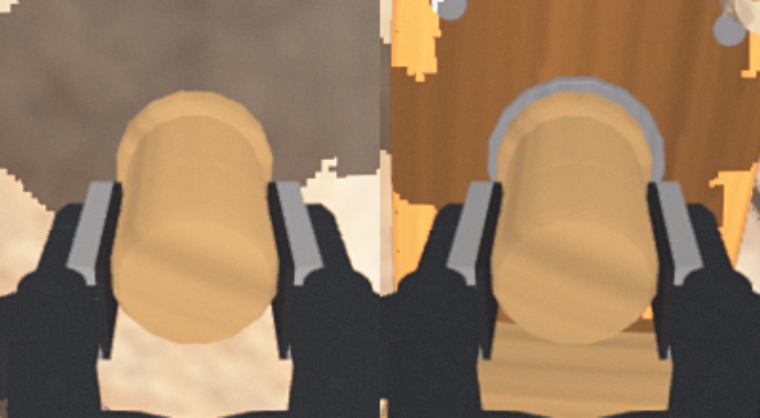

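View pics/t12.png

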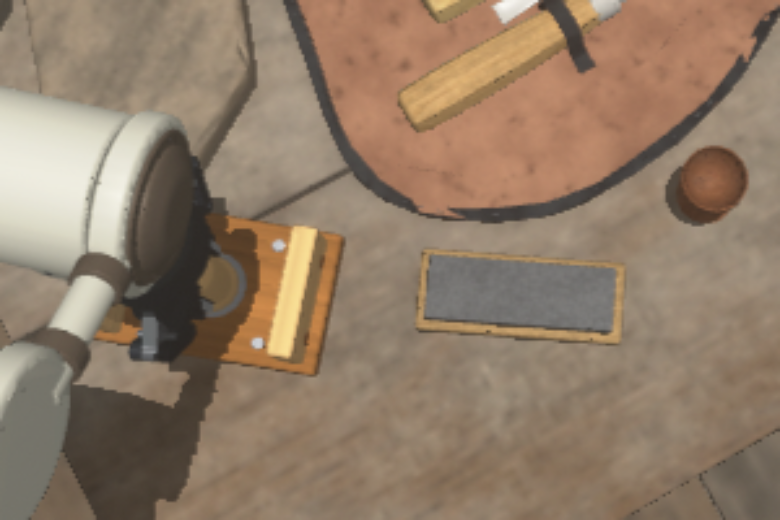

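The cap is in the same place in the hand, the contact is rigid, and the height is home. At 23 N the push is slightly above the advised 10-20 N, so I'll ease off a little.

arm_command(
  rows=[
    {"tx": -0.001, "ty": -0.0007, "tz": 0, "wx": 0, "wy": 0, "wz": 0, "gripper": 1},
    {"tx": -0.001, "ty": -0.0007, "tz": 0, "wx": 0, "wy": 0, "wz": 0, "gripper": 1},
    {"tx": -0.001, "ty": -0.0007, "tz": 0, "wx": 0, "wy": 0, "wz": 0, "gripper": 1},
    {"tx": -0.001, "ty": -0.0007, "tz": 0, "wx": 0, "wy": 0, "wz": 0, "gripper": 1},
    {"tx": -0.001, "ty": -0.0007, "tz": 0, "wx": 0, "wy": 0, "wz": 0, "gripper": 1},
    {"tx": -0.001, "ty": -0.0007, "tz": 0, "wx": 0, "wy": 0, "wz": 0, "gripper": 1},
  ],
)

```text
time: 15.75
tcp_pos: [0.5066, 0.0225, 0.0493]
orientation: [0.514, 0.486, -0.513, 0.486]
force: [-2.6, -0.2, 12.5]
grip_width: 0.381
```

```bash
python3 - <<'E'
from ov import *
st();print(manip.get_obs()["joint_velocities"].round(4))
E
```

```text
t 15.75 tcp [0.5066 0.0225 0.0493] F [-2.61 -0.17 12.54] w 0.381 q [-0.19  0.21  1.93  0.    1.   -0.14]
[[ 8.000e-04  9.985e-01 -5.500e-02]
 [ 3.000e-04 -5.500e-02 -9.985e-01]
 [-1.000e+00  8.000e-04 -4.000e-04]]
[ 0.      0.0002 -0.0013  0.     -0.0005 -0.001 ]
```

Now a steady 12.5 N push, little side load, height unchanged. One last look at the bystanders, then I'll hand in.

```bash
python3 - <<'E'
from ov import *
s=manip.snapshot("scene")["color"];a=cv2.imread("pics/scene0.png")
for n,(x0,y0,x1,y1) in dict(egg=(360,258,402,308),tape=(366,305,416,365),mask=(420,300,490,358)).items():
    print(n,cv2.absdiff(s[y0:y1,x0:x1],a[y0:y1,x0:x1]).mean().round(2))
st();print(manip.sign_off())
E
```

```text
egg 3.05
tape 3.18
mask 3.65
t 15.8 tcp [0.5066 0.0225 0.0493] F [-2.73 -0.16 12.59] w 0.378 q [-0.19  0.21  1.93  0.    1.   -0.14]
[[ 8.000e-04  9.985e-01 -5.500e-02]
 [ 3.000e-04 -5.500e-02 -9.985e-01]
 [-1.000e+00  8.000e-04 -4.000e-04]]
the job is handed in; nothing more can be done
None
```

I lifted the whetstone off the stand and set it down gently, flat on the bench at about (0.504, -0.200). Then I gripped the cap, pushed it down over the stud, and handed the job in at 15.8 s, with the cap still held and pressed down. Sign-off gave no verdict.

**Cap:**
- **Position:** at the end the tool tip was at z = 0.0493 m, against 0.0494 m predicted for home. It was within about 1 mm sideways of the fitted stud axis.
- **Contact:** the height held as the push went from 11 to 23 N and back to 12.6 N, so the cap is resting on something hard. The wrist view shows it unmoved in the fingers, with an even flange rim showing on the side that view can see.
- **The click:** I did not see the 8 to 15 N peak directly, because forces are only read at the end of a move. That the cap got past the balls is inferred from the home height and from the cap not slipping in the grip.

**Whetstone and bystanders:** the top view showed the whetstone lying flat and well clear of the stand. The egg cup, tape measure and masking tape matched the first scene picture to about noise level.

**Slips along the way:**
- One lift command was refused for missing keys; nothing moved.
- The push was briefly 23 N, above the advised 20 N, before I eased it.
- My position estimates for the cap and stud differed by about 1 mm between cameras, so I aimed between them.

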